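Hold the workshop waste bin open with its lifting lever

ROBOT

A 6-joint arm with a two-finger parallel gripper is mounted at the origin on the work surface. World frame = base frame: x ahead of the robot, y to its left, z up, the work surface at z = 0. Lengths are in m, angles in rad, forces in N, time in s.
With the tool pointing down it reaches from about 0.35 to 0.975 m from the base axis. Payload 4.9 kg.
Tool frame: the origin (TCP) lies at the very end of the fingers, on their centre line; the grasp point (between the pads) lies 19 mm behind it (grasp_offset is the distance from the TCP to the grasp point, in m); x points along the fingers, y is the direction in which the jaws open and shut, and the axes are right-handed (so a half turn about x gives the same grasp; the last joint's range is limited). The gripper opens to 85 mm and grips with 20 to 120 N. Pads are 22 mm wide; open, the fingers measure 114 mm over their backs; the gripper's body (76 mm by 85 mm) begins 54 mm behind the grasp point. The pads swing forward as they close: fully open they stand 13 mm farther back than shut.
Start: joints at [-1.404, 0.053, 1.613, -0, 1.476, -0.119], TCP at [0.176, -0.6, 0.231] pointing down, gripper open.
Joint ranges: [-3.01, 3.01], [-1.01, 2.22], [0.06, 2.58], [-1.02, 4.17], [0.09, 2.62], [-3.14, 3.14]. Speed limits (rad/s): [2.57, 2.57, 3.14, 3.14, 3.14, 3.14].

INTERFACE

Orientations are given as a rotation vector (axis times angle).
In Python, from station import get_obs, get_image, camera_model, finish_job, grasp_offset gives the robot as it stands.
- The arm moves only by the shell command python3 -m crank 'ROWS' [OPENING] [FORCE]. ROWS is JSON, a list that holds one entry, the list of rows, each a list of 4 numbers: the shift along the world's x, y, z in m, then the turn about the world's z in degrees. In form: [[[dx, dy, dz, turn], ...]]. A call has 1 to 5 rows; each row is the pose to reach, as a shift and turn from the pose commanded when the call began; what a row does not reach only later rows make up. A row lasts 1/12 s, in which the tool goes at most 41.7 mm and 7.16 degrees, less where a joint would pass 70% of its speed; a pose out of reach is approached as far as the arm can. A call with a gripper value outside its range is refused whole. OPENING is the opening, from 0 (shut) to 1 (fully open), set as the call begins (- or left out, the last holds). The fingers move at their own pace and stop on an object; FORCE is the grip in N (left out, the last holds). Time passes only in rows, so rows that repeat a pose let the fingers close. It gives the time, the measured TCP pose, the force and the opening at its end, in the units of the state.
- get_obs(): the state, without advancing time (a new reading comes with each control period).
- get_image(name): name is "side" or "top" or "wrist"; returns (picture, depth): 420x560x3 uint8, red, green, blue; 420x560 float32, m along the optical axis (not along the pixel's ray), 0 where there is no reading.
- camera_model(name): a dict with "fx", "fy", "cx", "cy" (pixels), "xyz" and "attitude" of the camera in the world. Camera axes: x right, y down, z forward; pixel columns grow to the right and rows downward; lengths in m; the calibration is good to about 2 mm. A picture is of the moment at which its call begins: read the wrist's pose just before it. camera_model takes no time and is no camera call; for the wrist camera it gives the pose at the moment of the call.
- finish_job(): hands the job in, once; it reports no verdict.
The state is a dict: "t": time; "q": joint angles; "dq": joint speeds; "effort": joint torques, N m; "tool_pos": TCP position; "tool_rot": TCP orientation; "contact_force": force on the tool from outside, world axes, zero at the start; "wrist_torque": the same for the moment, N m; "opening": finger opening in m.
Only numpy, scipy, OpenCV 4.12 (cv2) and the standard library are available. Lean on these libraries where they do the work, as an engineer would, in place of code of your own. Each camera call takes 0.05 s, during which the arm holds its last target.

TASK

The bench waste bin has a heavy self-closing lid that is raised by a lever. With a fingertip, push the peg of the turning stop round until the stop lies fully aside, along the lever; then press the lever's wooden handle right down to its rubber buffer so that the lever lifts the lid, and finish while still holding it down there. Do not lift the lever out of its slots or raise its handle, do not touch the lid itself, and leave the loose things on the bench where they are.

Things in the scene. Friction and masses are not known exactly. Their poses are not given: they have to be found in the camera images.
- bin: fixed plywood board 490 x 225 x 12 mm carrying the whole device. Origin: on the bench top under the middle of the bin's front wall; z up, x level from the lever's handle towards the bin, y to the left. In this frame (mm): board x -340..150, y -80..145; grey steel bin x 0..125, |y| to 78, 103 high; two fulcrum cheeks x -120..-70, |y| 19..29, 127 high
- saddle (a point): fixed point in the bin's frame at (-95, 0, 112) mm: middle of the open-topped slots in the cheeks, in which the lever's cross pin lies
- buffer (a point): centre of the top of the fixed rubber buffer (32 mm disc) under the lever's handle, in the bin's frame at (-292, 0, 48) mm
- lever: loose steel bar 26 x 14 mm, 330 mm long, with a wooden handle pad (75 x 46 x 14 mm) at its long end. Origin: middle of its 10 mm cross pin, in the slots at the saddle, about which it tips; axes parallel to the bin's at rest, when the bar rises 0.28 rad towards the handle. Its short end (85 mm) lies under the lid's lip. Pressing takes 2 to 6 N; let go, the lid's weight lifts the handle again
- handle_top (a point): point on the top face of the wooden handle where to press, 200 mm from the pin along the bar, on its centre line, 45 mm from the free end. In the bin's frame at rest about (-285, 0, 173) mm; pressed right down on the buffer about (-289, 0, 66) mm
- lid (a joint): angle of the heavy steel lid (156 x 170 x 10 mm, about 1.3 to 2.5 kg) about its hinge on the far side of the bin: 0 shut, grows as it rises; about 0.3 when the lever is right down on the buffer
- lid_lip (a point): middle of the upper front edge of the lid, 114 mm above the bench when shut, overhanging the bin's front by 28 mm
- stop (a joint): turning stop: flat steel bar 18 x 145 x 10 mm, top at 119 mm, on a fixed post (vertical axis at x -180, y 50 mm in the bin's frame). At 0 its 75 mm arm lies under the lever towards -y and blocks it; its tail points to +y. Starts within 0.3 of 0, grows clockwise from above (tail towards the bin) to its end at 1.57, the arm then along the lever. Slight friction, 1 N at the peg; stays where left
- stop_peg (a point): top centre of the upright wooden peg (14 mm diameter, 45 mm tall) on the tail of the stop, 60 mm from the turning axis; top 164 mm, foot 119 mm above the bench. In the bin's frame it is at x = -180 + 60 sin a, y = 50 + 60 cos a (mm), a being the joint value
- glue: glue bottle, 56 mm wide, 120 mm tall, standing beside the board, right of the lever as seen from the handle; leave alone. Origin: centre of its underside
- tape: roll of tape, 56 mm wide, 22 mm high, lying on the board, left of the fulcrum as seen from the handle; leave alone. Origin: centre of its underside
- offcut: wooden offcut 90 x 45 x 35 mm on the bench beside the board, on the stop's side; leave alone. Origin: centre of its underside
- screwdriver: screwdriver lying at the left of the bench; leave alone. Origin: its underside
- hammer: hammer lying at the right of the bench; leave alone. Origin: its underside
- mug: mug, 76 mm wide, 90 mm tall, at the left of the bench; leave alone. Origin: centre of its underside
- stain: round can, 80 mm wide, 100 mm tall, at the right of the bench; leave alone. Origin: centre of its underside

How it is judged:
On the way, in this order (a step that is already met when the one before it is completed fails the run):
1. the turning stop is swung aside, clear of the lever (value of joint stop above 1.28 rad), for 0.2 s.
2. the lever is pressed down and has raised the lid (value of joint lid above 0.26 rad and contact force between the fingers and lever above 0.8 N and value of joint stop above 1.28 rad), for 0.2 s.
At the end, for the whole second after the job is handed in: The program finishes while the fingers still press the lever (more than 0.8 N), its handle right down (press point less than 80 mm above the bench), the lid raised by more than 0.26 rad, the stop aside (more than 1.28 rad), the lever's pin in its slots (within 12 mm), the lever still (all of step 2 and z of handle_top in the frame of bin below 0.08 m and distance between lever and saddle below 0.012 m and linear speed of lever below 0.03 m/s); the arm keeps its last pose, push and grip.
It fails at once if the lever is lifted out of its slots (not (distance between lever and saddle below 0.012 m)).
It fails at once if the lever's handle is raised above its rest (z of handle_top in the frame of bin above 0.195 m).
It fails at once if the robot touches the lid (contact force between any of the fingers, the arm and lid above 0.8 N).
It fails at once if a loose thing on the bench is moved more than 30 mm (distance of any of glue, tape, offcut, screwdriver, hammer, mug, stain from where it was at the start of the episode above 0.03 m).
It also fails if it takes over 43 s, if anything falls off the work surface, if the arm or the gripper's body presses on something with over 40 N, if the wrist force passes 120 N, or if a joint passes its speed limit or range.

## Working session

There is one attempt and no reset: what is moved stays moved. The work goes in short steps, Python scripts to look and compute and a shell command to move; the robot and the scene stay as the last step left them, time stands still between calls to the robot, and variables do not carry over. Pictures are saved under pics/ and viewed, and the job is handed in when it is done.

```bash
mkdir -p pics; ls
cat > h.py <<'E'
import numpy as np,cv2
from scipy.spatial.transform import Rotation as R
from station import *
def snap(n,f):
    m=camera_model(n); im,d=get_image(n)
    cv2.imwrite(f'pics/{f}.png',im[:,:,::-1]); np.savez(f'pics/{f}.npz',im=im,d=d,**{k:np.array(v) for k,v in m.items()})
    return im,d,m
def load(f):
    z=np.load(f'pics/{f}.npz'); return z['im'],z['d'],z
def Rm(m):
    a=np.array(m['attitude'],float); return a if a.shape==(3,3) else R.from_rotvec(a).as_matrix()
def pts(d,m):
    v,u=np.mgrid[:d.shape[0],:d.shape[1]]
    c=np.stack([(u-m['cx'])/m['fx']*d,(v-m['cy'])/m['fy']*d,d],-1)
    return c@Rm(m).T+np.array(m['xyz'])
E
python3 - <<'E'
from h import *
for n in('top','side'):
    im,d,m=snap(n,n+'0'); print(n,m)
print(get_obs())
E
```

```text
pics
top {'fx': 458.20038327337227, 'fy': 458.20038327337227, 'cx': 286.6056585444972, 'cy': 213.73706447018125, 'xyz': array([0.27550889, 0.00224395, 1.51291574]), 'attitude': array([-2.04649693,  2.18945072, -0.22383728])}
side {'fx': 422.71660819090926, 'fy': 422.71660819090926, 'cx': 273.38271571740694, 'cy': 212.2083127122828, 'xyz': array([0.41322808, 0.72564694, 0.91899537]), 'attitude': array([-0.34877009,  2.82250861, -1.15329228])}
{'t': 0.1, 'q': array([-1.40398910e+00,  5.33230664e-02,  1.61417159e+00,  1.14063350e-05,
        1.47599898e+00, -1.19001240e-01]), 'dq': array([-0.00073131, -0.00167286, -0.00332218, -0.00106972, -0.00147856,
       -0.00037686]), 'effort': array([ 1.07116281e-03, -3.94900239e+01, -3.71362889e+01,  1.77752094e-05,
        3.90202651e-03, -1.15192583e-05]), 'tool_pos': array([ 0.17611576, -0.59907996,  0.23015708]), 'tool_rot': array([ 2.06887834,  0.29967104, -2.06894959]), 'contact_force': array([ 1.21226666,  0.16575855, -0.34093936]), 'wrist_torque': array([0.00263268, 0.0088225 , 0.01089212]), 'opening': 0.08557119074147848}
```

View pics/top0.png

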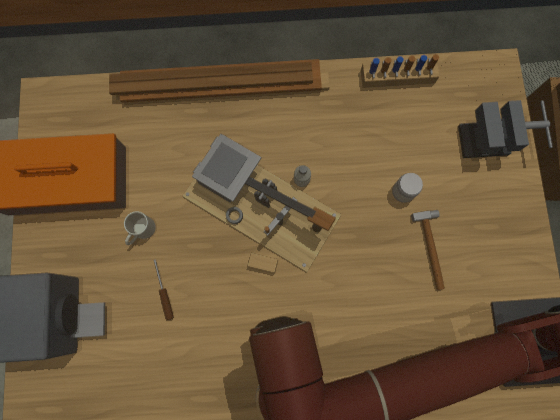

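View pics/side0.png

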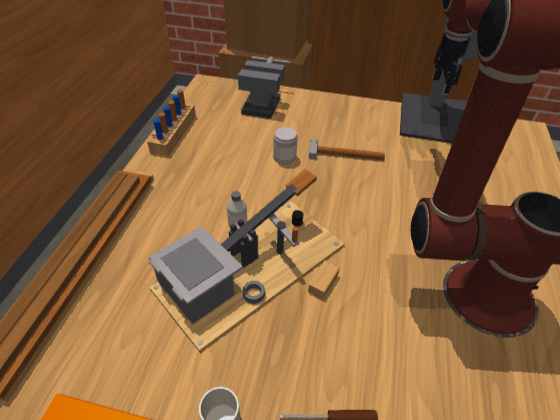

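The top view shows the device: the bin near (227,168), the handle near (322,217), and the stop with its peg near (270,230). Next I'll measure.

Run:
```python
from h import *
im,d,m=load('top0'); P=pts(d,m)
c=im[130:280,170:350][:,:,::-1]; cv2.imwrite('pics/crop1.png',cv2.resize(c,None,fx=4.4,fy=4,interpolation=cv2.INTER_CUBIC))
for u,v in[(322,217),(250,183),(227,168),(185,196),(308,265),(267,230),(340,214),(100,100),(302,176),(233,215),(262,263)]:print((u,v),P[v,u].round(3))
im,d,m=load('side0')
c=im[165:330,140:350][:,:,::-1]; cv2.imwrite('pics/crop2.png',cv2.resize(c,None,fx=3.6,fy=3.6,interpolation=cv2.INTER_CUBIC))
```

```text
(322, 217) [ 0.531 -0.123  0.177]
(250, 183) [0.67  0.089 0.106]
(227, 168) [0.721 0.159 0.116]
(185, 196) [0.665 0.315 0.016]
(308, 265) [ 0.406 -0.08   0.016]
(267, 230) [0.505 0.043 0.167]
(340, 214) [ 0.568 -0.199  0.015]
(100, 100) [1.038 0.61  0.004]
(302, 176) [ 0.685 -0.078  0.094]
(233, 215) [0.59  0.158 0.011]
(262, 263) [0.42  0.069 0.039]
```

View pics/crop1.png

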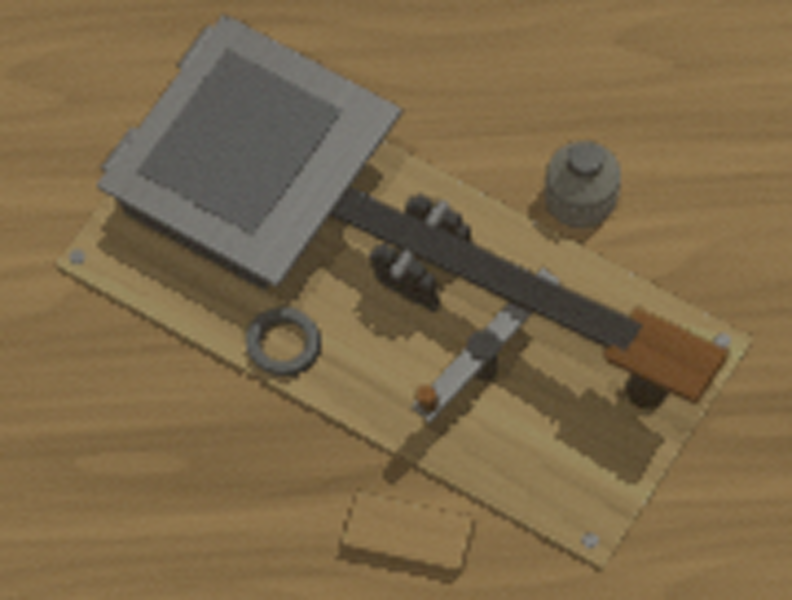

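View pics/crop2.png

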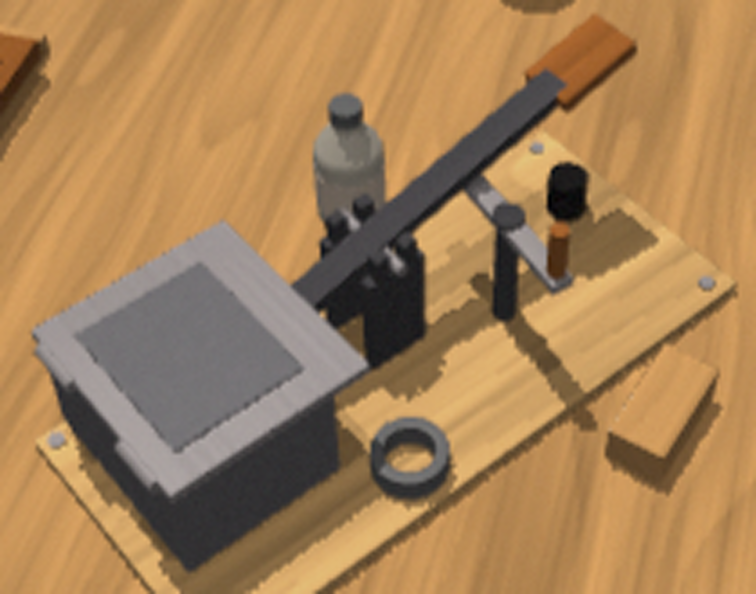

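```bash
cat >> h.py <<'E'
def ray(m,u,v,z):
    r=Rm(m)@np.array([(u-m['cx'])/m['fx'],(v-m['cy'])/m['fy'],1]); o=np.array(m['xyz']); return o+r*(z-o[2])/r[2]
E
python3 - <<'E'
from h import *
im,d,m=load('top0'); P=pts(d,m)
L=ray(m,183,196.25,.012);Rr=ray(m,340,215,.012);B=ray(m,307,272,.012)
print('corners',L.round(4),Rr.round(4),B.round(4),np.linalg.norm(Rr-B),np.linalg.norm(L-B))
# L=(150,145), B=(-340,145), R=(-340,-80)
S=np.array([[.150,.145],[-.340,.145],[-.340,-.080]]);W=np.array([L,B,Rr])[:,:2]
def fit(S,W):
    s=S-S.mean(0);w=W-W.mean(0);th=np.arctan2((s[:,0]*w[:,1]-s[:,1]*w[:,0]).sum(),(s*w).sum())
    C=np.array([[np.cos(th),-np.sin(th)],[np.sin(th),np.cos(th)]]);return th,C,W.mean(0)-C@S.mean(0)
th,C,t=fit(S,W);print('th',np.degrees(th),t,(S@C.T+t-W).round(4))
hsv=cv2.cvtColor(im,cv2.COLOR_RGB2HSV)
print(hsv[217,322],hsv[229,267],im[217,322],im[229,267])
mk=(P[...,2]>.15)&(P[...,2]<.2)&(P[...,0]>.4)&(P[...,0]<.7)&(abs(P[...,1])<.25)
n,l,s,c=cv2.connectedComponentsWithStats(mk.astype('uint8'))
for i in range(1,n):
  if s[i,4]>5:
    q=P[l==i];print(s[i],c[i],np.median(q,0).round(4),((np.median(q,0)[:2]-t)@C).round(4))
h=hsv.copy();mk=(hsv[...,0]<14)&(hsv[...,1]>140);mk[:130]=0;mk[280:]=0;mk[:,:200]=0;mk[:,345:]=0
n,l,s,c=cv2.connectedComponentsWithStats(mk.astype('uint8'))
for i in range(1,n):
  if s[i,4]>5:
    q=P[l==i];print('brown',s[i],c[i],np.median(q,0).round(4),((np.median(q,0)[:2]-t)@C).round(4))
# lid
mk=(abs(P[...,2]-.114)<.008)&(P[...,0]>.6)&(P[...,1]>.0)&(P[...,1]<.35)
q=P[mk];r=cv2.minAreaRect(q[:,:2].astype('float32')*1000);print('lid',r,(np.array(r[0])/1000-t)@C)
E
```

```text
corners [0.6653 0.3226 0.012 ] [ 0.5655 -0.1993  0.012 ] [ 0.384  -0.0747  0.012 ] 0.22017429811985054 0.4868251780234499
th 54.68349205771807 [0.6975023  0.11988486] [[ 0.0006  0.0035]
 [-0.0013  0.001 ]
 [ 0.0007 -0.0045]]
[ 17 158 105] [ 15 148 121] [105  76  40] [121  85  51]
[290 201  46  30 539] [315.39332096 215.34693878] [ 0.5375 -0.1074  0.1717] [-0.2779 -0.0008]
[265 226   4   5  18] [266.5        228.22222222] [0.5114 0.0437 0.1613] [-0.1697  0.1078]
lid ((693.9476928710938, 113.2518539428711), (283.3808898925781, 170.74571228027344), 54.363182067871094) [-0.00746723 -0.00093403]
```

```bash
cat >> h.py <<'E'
th=np.radians(54.6);C=np.array([[np.cos(th),-np.sin(th)],[np.sin(th),np.cos(th)]])
# origin from handle/peg/lid measurements
t=np.array([.6975,.1199])
w=lambda x,y:C@np.array([x,y])+t
b=lambda p:(np.array(p)[:2]-t)@C
def st():
    o=get_obs();M=R.from_rotvec(o['tool_rot']).as_matrix();print('t',round(o['t'],2),'tcp',o['tool_pos'].round(4),'bin',b(o['tool_pos']).round(4),'toolx',M[:,0].round(3),'yaw of y',np.degrees(np.arctan2(M[1,1],M[0,1])).round(1),'F',o['contact_force'].round(2),'op',round(o['opening'],4),'q',o['q'].round(2))
E
python3 - <<'E'
from h import *
st()
for a in(.17,.6,1.0,1.3,1.57):print(a,w(-.18+.06*np.sin(a),.05+.06*np.cos(a)).round(4))
print('handle',w(-.285,0),w(-.289,0),'post',w(-.18,.05))
im,d,m=load('side0');P=pts(d,m)
hsv=cv2.cvtColor(im,cv2.COLOR_RGB2HSV)
mk=(hsv[...,0]<13)&(hsv[...,1]>150);mk[:165]=0;mk[330:]=0;mk[:,:140]=0;mk[:,330:]=0
n,l,s,c=cv2.connectedComponentsWithStats(mk.astype('uint8'))
for i in range(1,n):
  if s[i,4]>8:
    q=P[l==i];print(s[i],c[i],np.median(q,0).round(4),b(np.median(q,0)).round(4),q[:,2].max())
E
```

```text
t 0.1 tcp [ 0.1761 -0.5991  0.2302] bin [-0.8881  0.0085] toolx [-0.     0.002 -1.   ] yaw of y -73.6 F [ 1.21  0.17 -0.34] op 0.0856 q [-1.4   0.05  1.61  0.    1.48 -0.12]
0.17 [0.5102 0.0447]
0.6 [0.5317 0.0584]
1.0 [0.5553 0.0621]
1.3 [0.5729 0.0586]
1.57 [0.5872 0.0511]
handle [ 0.53240487 -0.11241142] [ 0.53008774 -0.11567193] post [0.552473   0.00214106]
```

```bash
python3 -m crank '[[[0.015,0.036,0.005,-4],[0.03,0.072,0.01,-8],[0.045,0.108,0.02,-12],[0.06,0.144,0.02,-16.4],[0.075,0.18,0.02,-16.4]]]' 0
python3 -m crank '[[[0.015,0.036,0,0],[0.03,0.072,0,0],[0.045,0.108,0,0],[0.06,0.144,0,0],[0.075,0.18,0,0]]]'
python3 -m crank '[[[0.015,0.036,0,0],[0.03,0.072,0,0],[0.045,0.108,0,0],[0.06,0.144,0,0],[0.075,0.18,0,0]]]'
python3 -m crank '[[[0.015,0.036,0,0],[0.03,0.072,0,0],[0.045,0.108,0,0],[0.045,0.112,0,0],[0.045,0.112,0,0]]]'
python3 -c "from h import *;st();snap('top','top1');snap('side','side1')"
```

```text
t: 0.52
tool_pos: [0.2516, -0.4181, 0.2514]
tool_rot: [-2.22, 0.004, 2.219]
contact_force: [0.5, 0.1, 0.6]
opening: 0.0257
t: 0.93
tool_pos: [0.3262, -0.2377, 0.2509]
tool_rot: [-2.221, 0.001, 2.221]
contact_force: [0.5, -0.2, 0.1]
opening: -0.0001
t: 1.35
tool_pos: [0.4013, -0.0576, 0.2511]
tool_rot: [-2.222, 0.001, 2.221]
contact_force: [0.9, -1.0, -0.3]
opening: 0.0001
t: 1.77
tool_pos: [0.446, 0.0543, 0.2506]
tool_rot: [2.217, 0.005, -2.221]
contact_force: [-0.0, -0.3, -0.0]
opening: -0.0
t 1.77 tcp [0.446  0.0543 0.2506] bin [-0.1992  0.167 ] toolx [-0.002  0.    -1.   ] yaw of y -89.8 F [-0.04 -0.28 -0.03] op -0.0 q [-0.04 -0.4   1.98 -0.    1.56  1.52]
```

```bash
python3 -m crank '[[[0,0,-0.03,0],[0,0,-0.06,0],[0,0,-0.09,0],[0,-0.001,-0.117,0],[0,-0.001,-0.117,0]]]'
python3 -c "from h import *;st();snap('side','side2')
c=cv2.imread('pics/side2.png')[130:340,130:410];cv2.imwrite('pics/c2.png',cv2.resize(c,None,fx=2.8,fy=2.8))"
```

```text
t: 2.28
tool_pos: [0.4416, 0.0498, 0.128]
tool_rot: [-2.207, 0.004, 2.232]
contact_force: [-1.8, 1.0, -0.8]
opening: 0.0003
t 2.28 tcp [0.4416 0.0498 0.128 ] bin [-0.2054  0.168 ] toolx [-0.011  0.    -1.   ] yaw of y -90.2 F [-1.81  1.01 -0.8 ] op 0.0003 q [-0.06 -0.31  2.12 -0.    1.34  1.52]
```

View pics/c2.png

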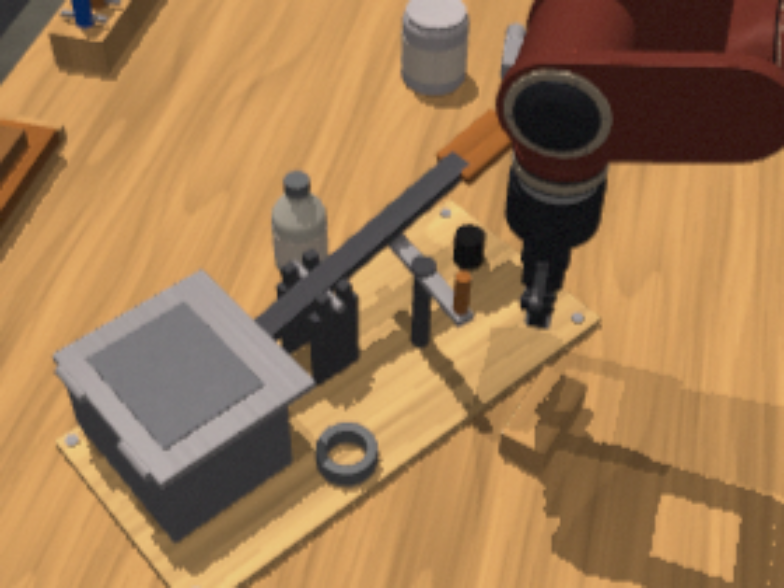

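The closed fingertip is beside the peg with clearance, at (538,322) in this crop, and the peg is at (463,290). Next I'll push along +x.

```bash
python3 -m crank '[[[0.01,0,0.003,0],[0.02,0,0.003,0],[0.03,0,0.003,0],[0.035,0,0.003,0],[0.035,0,0.003,0]]]'
python3 -c "from h import *;st()"
python3 -m crank '[[[0.008,0,0,0],[0.016,0,0,0],[0.024,0,0,0],[0.032,0,0,0],[0.032,0,0,0]]]'
python3 -c "from h import *;st();snap('side','side3')
c=cv2.imread('pics/side3.png')[130:340,130:410];cv2.imwrite('pics/c3.png',cv2.resize(c,None,fx=2.8,fy=2.8))"
```

```text
t: 2.75
tool_pos: [0.484, 0.0508, 0.1402]
tool_rot: [-2.226, 0.002, 2.216]
contact_force: [0.2, 0.3, 0.1]
opening: -0.0003
t 2.75 tcp [0.484  0.0508 0.1402] bin [-0.18    0.1341] toolx [ 0.005 -0.    -1.   ] yaw of y -90.1 F [0.17 0.28 0.09] op -0.0003 q [-0.05 -0.22  2.02 -0.    1.33  1.52]
t: 3.17
tool_pos: [0.5142, 0.0515, 0.1374]
tool_rot: [-2.222, 0.0, 2.221]
contact_force: [0.4, -0.1, 0.2]
opening: -0.0005
t 3.17 tcp [0.5142 0.0515 0.1374] bin [-0.162   0.1098] toolx [ 0. -0. -1.] yaw of y -90.0 F [ 0.39 -0.15  0.22] op -0.0005 q [-0.04 -0.13  1.95 -0.    1.32  1.53]
```

View pics/c3.png

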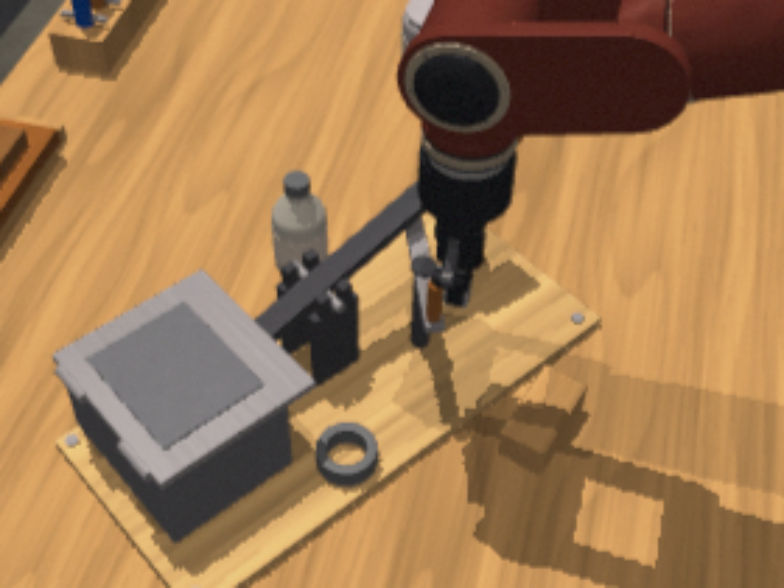

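The stop is turning with the push, and the peg is held at (434,300) in front of the finger. I'll keep pushing.

```bash
python3 -m crank '[[[0.007,0,0,0],[0.014,0,0,0],[0.021,0,0,0],[0.028,0,0,0],[0.035,0,0,0]]]'
python3 -m crank '[[[0.005,0,0,0],[0.01,0,0,0],[0.015,0,0,0],[0.018,0,0,0],[0.018,0,0,0]]]'
python3 -c "from h import *;st();snap('side','side4');snap('top','top4')
c=cv2.imread('pics/side4.png')[130:340,130:410];cv2.imwrite('pics/c4.png',cv2.resize(c,None,fx=2.8,fy=2.8))"
```

```text
t: 3.63
tool_pos: [0.549, 0.051, 0.1374]
tool_rot: [2.221, -0.001, -2.221]
contact_force: [-1.5, -1.8, 0.4]
opening: -0.0002
t: 4.05
tool_pos: [0.5658, 0.0471, 0.1372]
tool_rot: [2.213, -0.011, -2.222]
contact_force: [-4.9, -15.2, 2.6]
opening: -0.0001
t 4.05 tcp [0.5658 0.0471 0.1372] bin [-0.1356  0.0652] toolx [-0.004 -0.009 -1.   ] yaw of y -90.1 F [ -4.9  -15.19   2.63] op -0.0001 q [-0.04 -0.    1.83 -0.01  1.32  1.53]
```

View pics/c4.png

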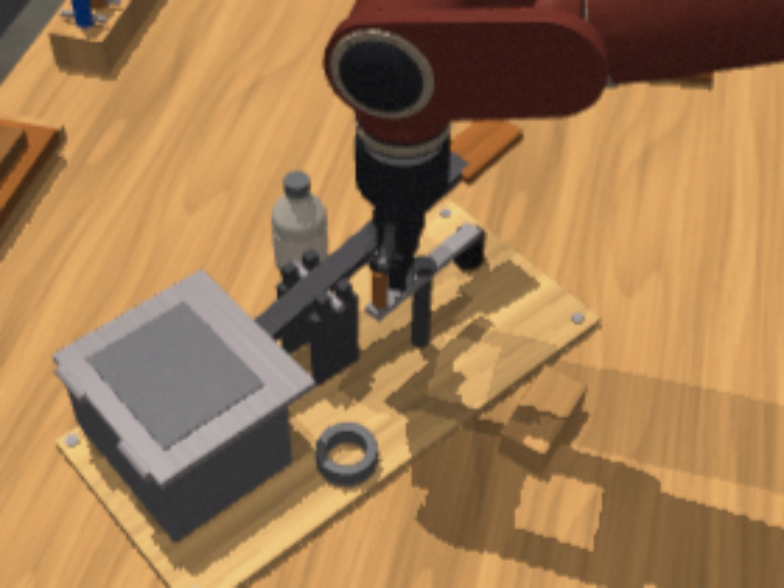

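The force is sideways, about 15 N towards -y, so I'll check where the peg and stop actually are.

```bash
python3 - <<'E'
from h import *
for f,box in(('side4',(200,230,255,290)),('top4',(200,260,140,330))):
    im,d,m=load(f);P=pts(d,m);hsv=cv2.cvtColor(im,cv2.COLOR_RGB2HSV)
    mk=(hsv[...,0]<17)&(hsv[...,1]>140)&(P[...,2]>.115)&(P[...,2]<.17)&(P[...,0]>.45)&(P[...,0]<.65)&(abs(P[...,1]-.05)<.07)
    q=P[mk];print(f,len(q),q.mean(0) if len(q) else 0, b(q.mean(0)) if len(q) else 0, q.min(0),q.max(0))
    mk2=(abs(P[...,2]-.119)<.006)&(P[...,0]>.4)&(P[...,0]<.6)&(P[...,1]>-.12)&(P[...,1]<.09)
    bb=(P[...,:2]-t)@C; mk2&=(bb[...,1]>.02)
    q=bb[mk2];print(len(q)); 
    if len(q)>20:
        r=cv2.minAreaRect((q*1000).astype('float32'));print(r)
E
python3 -c "
import cv2;c=cv2.imread('pics/top4.png')[130:280,170:350];cv2.imwrite('pics/ct4.png',cv2.resize(c,None,fx=4,fy=4))
c=cv2.imread('pics/side4.png')[205:265,235:325];cv2.imwrite('pics/cs4.png',cv2.resize(c,None,fx=8,fy=8,interpolation=2))"
```

```text
side4 59 [0.58057877 0.06308201 0.14572083] [-0.11404419  0.06239215] [0.57517929 0.0584707  0.12570735] [0.58598103 0.0668227  0.16609277]
269
((-179.4324951171875, 50.54368209838867), (145.16275024414062, 23.717851638793945), 8.962018966674805)Traceback (most recent call last):
  File "<stdin>", line 5, in <module>
    return umr_minimum(a, axis, None, out, keepdims, initial, where)
ValueError: zero-size array to reduction operation minimum which has no identity
```

View pics/cs4.png

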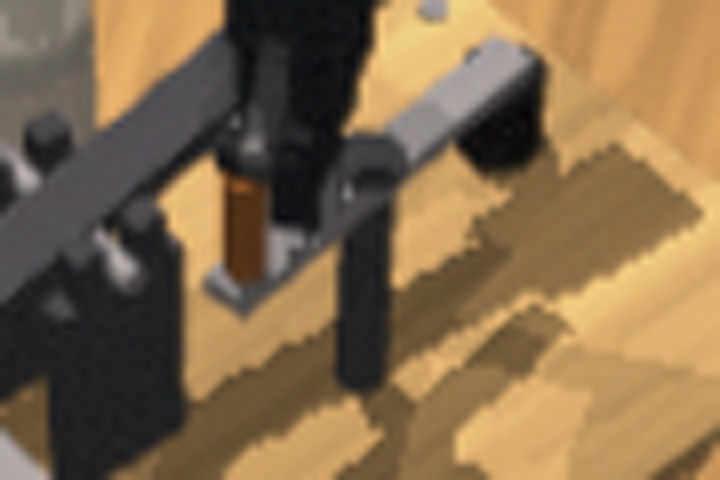

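View pics/ct4.png

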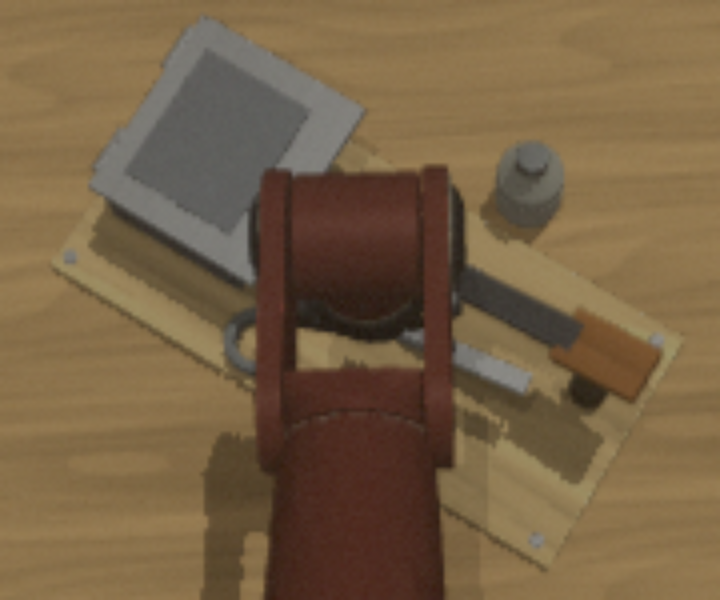

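The stop already reads about 1.41 rad: the bar lies 9° off the lever line and the peg is near world (0.580,0.056). The finger is wedging on the peg's inner side, so I'll back off, shift to +y, and finish the push along the tangent.

```bash
python3 -m crank '[[[-0.006,0,0,0],[-0.018,0.0,0,0],[-0.022,0.01,0,0],[-0.022,0.022,0,0],[-0.022,0.022,0,0]]]'
python3 -c "from h import *;st();snap('side','side5')
c=cv2.imread('pics/side5.png')[205:265,235:325];cv2.imwrite('pics/c5.png',cv2.resize(c,None,fx=8,fy=8))"
```

```text
t: 4.57
tool_pos: [0.5445, 0.0757, 0.1375]
tool_rot: [2.223, 0.003, -2.22]
contact_force: [-0.1, -0.6, 0.0]
opening: 0.0001
t 4.57 tcp [0.5445 0.0757 0.1375] bin [-0.1246  0.0991] toolx [ 0.001  0.001 -1.   ] yaw of y -89.9 F [-0.08 -0.62  0.01] op 0.0001 q [ 0.   -0.05  1.88  0.    1.31  1.57]
```

View pics/c5.png

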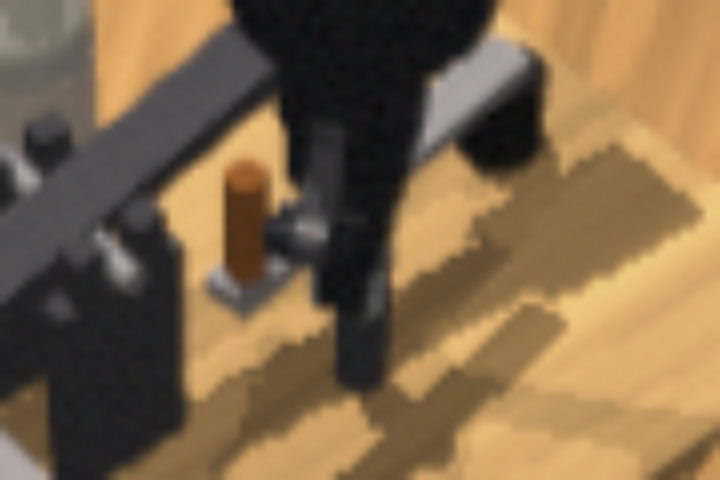

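```bash
python3 -m crank '[[[0,0,0.012,0],[0.006,-0.004,0.012,0],[0.012,-0.008,0.012,0],[0.018,-0.013,0.012,0],[0.022,-0.016,0.012,0]]]'
python3 -c "from h import *;st();snap('side','side6')
c=cv2.imread('pics/side6.png')[205:265,235:325];cv2.imwrite('pics/c6.png',cv2.resize(c,None,fx=8,fy=8))
im,d,m=load('side6');P=pts(d,m)
bb=(P[...,:2]-t)@C
mk2=(abs(P[...,2]-.119)<.006)&(bb[...,0]<-.18)&(bb[...,0]>-.27)&(bb[...,1]>.02)&(bb[...,1]<.1)
print(cv2.minAreaRect((bb[mk2]*1000).astype('float32')), cv2.fitLine((bb[mk2]*1000).astype('float32'),2,0,.01,.01).ravel())"
```

```text
t: 5.03
tool_pos: [0.5671, 0.0565, 0.1493]
tool_rot: [-2.221, 0.001, 2.221]
contact_force: [-1.4, 1.0, -0.0]
opening: 0.0002
t 5.03 tcp [0.5671 0.0565 0.1493] bin [-0.1272  0.0696] toolx [-0.  0. -1.] yaw of y -90.1 F [-1.44  0.97 -0.04] op 0.0002 q [-0.03 -0.01  1.82  0.    1.34  1.54]
((-216.1259765625, 46.64804458618164), (72.89989471435547, 23.02019691467285), 5.294149398803711) [ 9.9598861e-01  8.9480273e-02 -2.1574438e+02  4.9591572e+01]
```

View pics/c6.png

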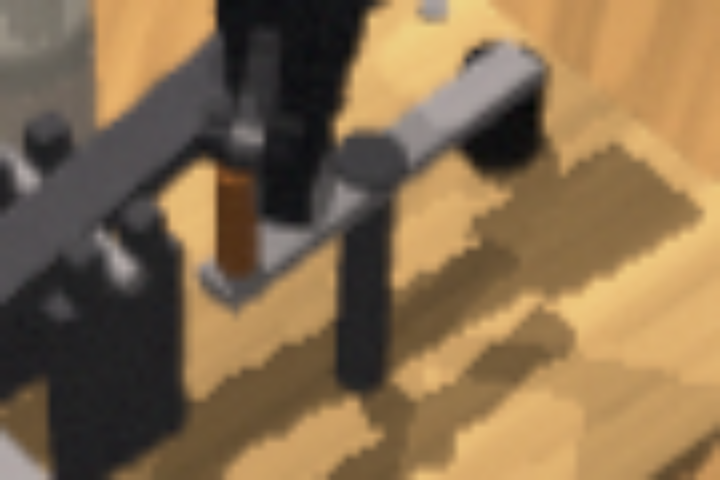

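Moving properly now, with the stop at about 1.48 rad. One more nudge of a few mm, then I'll retreat upward.

```bash
python3 -m crank '[[[0.002,-0.0014,0,0],[0.004,-0.0028,0,0],[0.006,-0.0042,0,0],[0.006,-0.0042,0,0]]]'
python3 -m crank '[[[-0.004,0.003,0.0,0],[-0.008,0.005,0.02,0],[-0.008,0.005,0.055,0],[-0.008,0.005,0.09,0],[-0.008,0.005,0.11,0]]]'
python3 -c "from h import *;st()"
```

```text
t: 5.42
tool_pos: [0.5709, 0.0537, 0.1487]
tool_rot: [-2.215, -0.001, 2.225]
contact_force: [-5.3, 1.4, 1.8]
opening: -0.0007
t: 5.83
tool_pos: [0.5654, 0.0582, 0.2638]
tool_rot: [2.228, -0.001, -2.214]
contact_force: [2.3, 0.3, 0.9]
opening: 0.0
t 5.83 tcp [0.5654 0.0582 0.2638] bin [-0.1268  0.0719] toolx [ 0.006 -0.001 -1.   ] yaw of y -90.0 F [2.32 0.28 0.95] op 0.0 q [-0.03 -0.1   1.71 -0.    1.53  1.54]
```

```bash
python3 -m crank '[[[-0.006,-0.035,0,0],[-0.013,-0.07,0,0],[-0.02,-0.105,0,0],[-0.027,-0.14,0,0],[-0.035,-0.172,0,0]]]'
python3 -m crank '[[[0,0,-0.015,0],[0,0,-0.03,0],[0,0,-0.045,0],[0,0,-0.055,0],[0,0,-0.055,0]]]'
python3 -c "from h import *;st();snap('side','side7');snap('top','top7')
c=cv2.imread('pics/side7.png')[130:340,130:410];cv2.imwrite('pics/c7.png',cv2.resize(c,None,fx=2.8,fy=2.8))
im,d,m=load('side7');P=pts(d,m)
bb=(P[...,:2]-t)@C
mk2=(abs(P[...,2]-.119)<.006)&(bb[...,0]<-.11)&(bb[...,0]>-.27)&(bb[...,1]>.02)&(bb[...,1]<.13)
print(cv2.minAreaRect((bb[mk2]*1000).astype('float32')), cv2.fitLine((bb[mk2]*1000).astype('float32'),2,0,.01,.01).ravel())"
```

```text
t: 6.25
tool_pos: [0.5288, -0.1155, 0.2596]
tool_rot: [2.223, -0.002, -2.22]
contact_force: [-0.2, -0.4, -0.7]
opening: 0.0001
t: 6.67
tool_pos: [0.5277, -0.1133, 0.2014]
tool_rot: [-2.216, -0.001, 2.225]
contact_force: [0.2, 0.1, 0.2]
opening: -0.0003
t 6.67 tcp [ 0.5277 -0.1133  0.2014] bin [-0.2885  0.0033] toolx [-0.004  0.001 -1.   ] yaw of y -90.0 F [0.22 0.1  0.15] op -0.0003 q [-0.35 -0.13  1.84 -0.    1.43  1.22]
((-179.53062438964844, 50.660675048828125), (30.88068199157715, 142.64749145507812), 84.44895935058594) [ 9.9993932e-01  1.1015328e-02 -1.8169415e+02  5.2822021e+01]
```

View pics/c7.png

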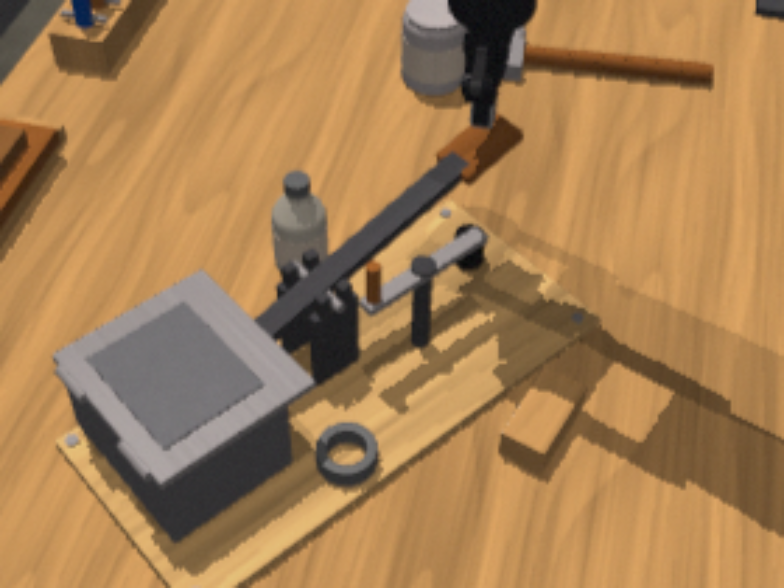

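The stop now measures about 1.56 rad, aside along the lever. The fingertip is centred over the handle, so I'll press slowly.

```bash
python3 -m crank '[[[0,0,-0.01,0],[0,0,-0.02,0],[0,0,-0.03,0],[0,0,-0.037,0],[0,0,-0.045,0]]]'
python3 -m crank '[[[0,0,-0.008,0],[0,0,-0.016,0],[0,0,-0.024,0],[0,0,-0.032,0],[0,0,-0.04,0]]]'
python3 -m crank '[[[0,0,-0.008,0],[0,0,-0.016,0],[0,0,-0.024,0],[0,0,-0.032,0],[0,0,-0.036,0]]]'
python3 -c "from h import *;st();snap('side','side8')
c=cv2.imread('pics/side8.png')[130:340,130:410];cv2.imwrite('pics/c8.png',cv2.resize(c,None,fx=2.8,fy=2.8))"
```

```text
t: 7.18
tool_pos: [0.5293, -0.1142, 0.1592]
tool_rot: [2.221, -0.002, -2.221]
contact_force: [-1.3, -2.0, 3.7]
opening: -0.0002
t: 7.6
tool_pos: [0.5292, -0.1142, 0.1187]
tool_rot: [2.222, -0.001, -2.221]
contact_force: [-2.4, -2.5, 4.5]
opening: 0.0003
t: 8.02
tool_pos: [0.5296, -0.1128, 0.0822]
tool_rot: [-2.221, -0.002, 2.219]
contact_force: [1.2, 1.2, 6.0]
opening: 0.0
t 8.02 tcp [ 0.5296 -0.1128  0.0822] bin [-0.287   0.0021] toolx [ 0.001  0.002 -1.   ] yaw of y -90.0 F [1.23 1.21 5.98] op 0.0 q [-0.35 -0.    1.93  0.    1.21  1.22]
```

View pics/c8.png

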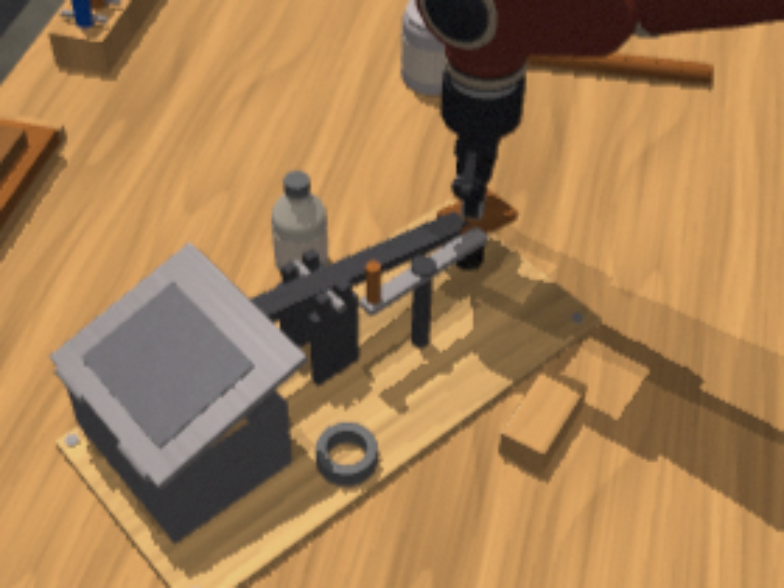

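The lid is rising and the lever sits well in its slots. I'll press on to the buffer with some preload.

```bash
python3 -m crank '[[[0,0,-0.005,0],[0,0,-0.01,0],[0,0,-0.014,0],[0,0,-0.017,0],[0,0,-0.018,0]]]'
python3 -m crank '[[[0,0,-0.001,0],[0,0,-0.002,0],[0,0,-0.003,0],[0,0,-0.003,0],[0,0,-0.003,0]]]'
python3 -m crank '[[[0,0,0,0],[0,0,0,0],[0,0,0,0],[0,0,0,0],[0,0,0,0]]]'
python3 -c "from h import *;st();snap('side','side9')
c=cv2.imread('pics/side9.png')[130:340,130:410];cv2.imwrite('pics/c9.png',cv2.resize(c,None,fx=2.8,fy=2.8))
im,d,m=load('side9');P=pts(d,m);bb=(P[...,:2]-t)@C
k=(P[...,2]>.095)&(bb[...,0]>-.02)&(bb[...,0]<.12)&(abs(bb[...,1])<.05)
p=np.polyfit(bb[k][:,0],P[...,2][k],1);print('lid slope',p,np.arctan(p[0]))"
```

```text
t: 8.48
tool_pos: [0.5302, -0.1133, 0.0681]
tool_rot: [-2.221, -0.001, 2.22]
contact_force: [-6.2, 5.1, 22.6]
opening: 0.0005
t: 8.9
tool_pos: [0.5305, -0.1133, 0.0677]
tool_rot: [-2.221, -0.002, 2.221]
contact_force: [-12.0, 5.9, 32.0]
opening: -0.0002
t: 9.32
tool_pos: [0.5304, -0.1133, 0.0677]
tool_rot: [-2.221, -0.002, 2.22]
contact_force: [-13.7, 6.6, 32.8]
opening: 0.0002
t 9.32 tcp [ 0.5304 -0.1133  0.0677] bin [-0.2869  0.0011] toolx [ 0.     0.001 -1.   ] yaw of y -90.0 F [-13.71   6.61  32.83] op 0.0002 q [-0.35  0.02  1.94  0.    1.19  1.22]
lid slope [-0.29920781  0.15596524] -0.29072985773057897
```

View pics/c9.png

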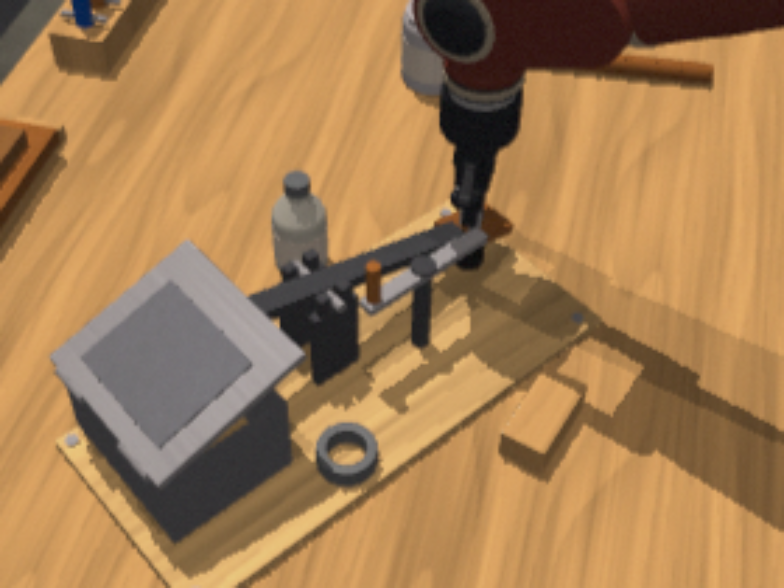

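```bash
python3 -m crank '[[[0,0,0.001,0],[0,0,0.002,0],[0,0,0.002,0],[0,0,0.002,0],[0,0,0.002,0]]]'
python3 -m crank '[[[0,0,0,0],[0,0,0,0],[0,0,0,0],[0,0,0,0],[0,0,0,0]]]'
python3 -c "from h import *;st();snap('side','side10')
im,d,m=load('side10');P=pts(d,m);bb=(P[...,:2]-t)@C
k=(P[...,2]>.095)&(bb[...,0]>-.02)&(bb[...,0]<.12)&(abs(bb[...,1])<.05)
p=np.polyfit(bb[k][:,0],P[...,2][k],1);print('lid',np.arctan(p[0]))
mk2=(abs(P[...,2]-.119)<.006)&(bb[...,0]<-.11)&(bb[...,0]>-.27)&(bb[...,1]>.035)&(bb[...,1]<.13)
print('stop line',cv2.fitLine((bb[mk2]*1000).astype('float32'),2,0,.01,.01).ravel())"
```

```text
t: 9.78
tool_pos: [0.5303, -0.1133, 0.0681]
tool_rot: [-2.222, -0.001, 2.22]
contact_force: [-7.9, 4.8, 22.4]
opening: -0.0001
t: 10.2
tool_pos: [0.5303, -0.1133, 0.068]
tool_rot: [-2.222, -0.001, 2.22]
contact_force: [-7.2, 5.5, 22.5]
opening: -0.0005
t 10.2 tcp [ 0.5303 -0.1133  0.068 ] bin [-0.287   0.0012] toolx [ 0.001  0.001 -1.   ] yaw of y -90.0 F [-7.17  5.48 22.52] op -0.0005 q [-0.35  0.02  1.94  0.    1.19  1.22]
lid -0.29038912758402424
stop line [ 9.9985707e-01  1.6906733e-02 -1.8121373e+02  5.2750774e+01]
```

The press is steady: 22 N at z = 0.068 m, lid about 0.29 rad, stop about 1.55 rad. I'll hand in.

```bash
python3 -c "
from station import *
print(finish_job())"
```

```text
the job is handed in; nothing more can be done
None
```

I swung the stop aside, pressed the lever's handle down onto its buffer, and handed the job in with the fingertip still holding it there. `finish_job()` reports no verdict, so success isn't confirmed.

**Pushing the stop:** the first push stopped at about 1.41 rad. The finger's knuckle had wedged on the inner side of the peg, with about 15 N sideways. I backed off, raised the finger 12 mm and finished the push along the tangent until the stop reached its end.

**Last checks before handing in (t = 10.2 s of 43 s):**

| Check | Measured | Needed |
|---|---|---|
| Stop angle | about 1.55 rad | above 1.28 rad |
| Lid angle | about 0.29 rad | above 0.26 rad |
| Fingertip height on the handle | 68 mm, steady | press point below 80 mm |
| Downward press | about 22 N, steady | above 0.8 N |

- **Press force:** it first reached about 33 N on the buffer, so I eased off 2 mm to bring it to 22 N.
- **By eye only:** in the last side picture I viewed, taken just before easing off, the lever's pin sat in its slots. The loose things in that view looked unmoved, and the arm was well away from the lid. I didn't measure how far any of them had moved, and the screwdriver and mug were outside that picture.

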